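# Index the handpiece rack and clip in the spare handpiece

### The arm

A 6-joint arm with a two-finger parallel gripper is mounted at the origin on the work surface. World frame = base frame: x ahead of the robot, y to its left, z up, the work surface at z = 0. Lengths are in mm, angles in rad, forces in N, time in s.
With the tool pointing down it reaches from about 350 to 775 mm from the base axis. Payload 7.3 kg.
Tool frame: the origin (TCP) lies midway between the tips of the shut fingers; the grasp point (between the pads) lies 19 mm behind it; z points along the fingers, y is the line along which they close (so a half turn about z gives the same grasp; the last joint's range is limited). The gripper opens to 92 mm and grips with 3 to 60 N. Pads are 19 mm wide; open, the fingers measure 130 mm over their backs; the gripper's body (75 mm by 190 mm) begins 47 mm behind the grasp point.
Start: joints at [-1.343, 0.342, 1.524, -0, 1.275, -0.146], TCP at [191.73, -488.758, 226.741] pointing down, gripper open.
Joint ranges: [-2.53, 2.53], [-0.77, 2.02], [0.04, 2.7], [-1, 4.14], [0.28, 2.66], [-3.11, 3.11]. Speed limits (rad/s): [2.57, 2.57, 3.14, 3.14, 3.14, 3.14].

### API

Orientations are given as a 3x3 rotation matrix whose columns are the frame's x, y, z axes.
In Python, from station import * gives the robot as it stands.
- The arm moves only by the shell command python3 -m pendant 'ROWS' [FORCE]. ROWS is JSON, a list of rows, each a list of 5 numbers: the finger opening in mm, from 0 to 91.8, then the shift along the world's x, y, z in mm, then the turn about the world's z in degrees. In form: [[claw, dx, dy, dz, turn], ...]. A call has 1 to 12 rows; each row is the pose to reach, as a shift and turn from the pose commanded when the call began; what a row does not reach only later rows make up. A row lasts 1/8 s, in which the tool goes at most 62.5 mm and 10.7 degrees, less where a joint would pass 70% of its speed; a pose out of reach is approached as far as the arm can. A call with a gripper value outside its range is refused whole. The fingers move at their own pace and stop on an object; FORCE is the grip in N (left out, the last holds). Time passes only in rows, so rows that repeat a pose let the fingers close. It gives the time, the measured TCP pose, the force, the opening and the grip force at its end, in the units of the state.
- observe(): the state, without advancing time (a new reading comes with each control period).
- camera(name): name is "scene" or "top" or "wrist"; returns (picture, depth): 480x640x3 uint8, red, green, blue; 480x640 float32, mm along the optical axis (not along the pixel's ray), 0 where there is no reading.
- get_calibration(name): a dict with "K" (3x3 intrinsics, pixels), "world_to_cam" (4x4, takes a point from world to camera coordinates); the wrist camera has in their place "mount" (4x4, takes a point from camera to tool coordinates, whose origin is the TCP and whose axes are the flange's). Camera axes: x right, y down, z forward; pixel columns grow to the right and rows downward; lengths in mm; the calibration is good to about 2 mm. A picture is of the moment at which its call begins: read the wrist's pose just before it. get_calibration takes no time and is no camera call.
- finish_job(): hands the job in; it is judged then, once.
The state is a dict: "t": time; "qpos": joint angles; "qvel": joint speeds; "joint_torque": joint torques, N m; "ee_pos": TCP position; "tcp_rot": TCP orientation; "force": force on the tool from outside, world axes, zero at the start; "wrist_torque": the same for the moment, N m; "grip_width": finger opening in mm; "gripper_force": force on a finger pad.
Only numpy, scipy, OpenCV 4.12 (cv2) and the standard library are available. Lean on these libraries where they do the work, as an engineer would, in place of code of your own. Each camera call takes 0.05 s, during which the arm holds its last target. There are 200 camera calls.

### The job

Turn the handpiece rack until its empty clip clicks to rest over the tongue of the base plate. Then take the handpiece from the wooden rest and, keeping its nose pointing outward and down along the clip's slope, press it in past the sprung jaw until it lies fully home in both forks with its collar just above the upper fork and the jaw shut over it. Leave the rack in that notch, do not drop the handpiece, and leave the bottle, the cup and the plaster cast where they stand.

Things in the scene. Friction and masses are not known exactly. Their poses are not given: they have to be found in the camera images.
- rack_base: Fixed grey round base plate, 250 mm across, 12 mm thick. Origin on the rack's vertical turning axis at bench level. A 44 mm wide tongue sticks out along this body's -x to 220 mm from the axis, towards the robot and to its right. On it turns a 300 mm disc (top at 50 mm) with three sloping clips: two hold handpieces that are part of the rack (sweep 185 mm radius, 170 mm high), one is empty.
- rack (a joint): Turntable angle, rad, growing counterclockwise seen from above. 0: the empty clip lies over the tongue, and there a sprung roller drops into the rack's one notch; it starts between -1.5 and -0.5, held by slight friction. Once let go, the roller pulls it into the notch from up to 0.2 rad either side; leaving the notch takes about 0.35 N m, turning it elsewhere much less. Stops at -1.9 and 1.0.
- handle (a point): Centre of the black bar handle on top of the turning axis, 206 mm above the bench. Bar 70 mm long, 14 mm wide, 34 mm high (189 to 223 mm above the bench), on a 12 mm neck. It turns with the turntable; the point's x axis runs along the bar, and the empty clip lies on its -x side.
- clip: The empty clip on the turntable. Origin: where the handpiece's origin lies when home, 110 mm from the turning axis, 115 mm above the bench. x: along the seated handpiece to its nose, outward, 25 degrees below level. z: out of the clip, 25 degrees from vertical; the handpiece goes in along -z. y: across. Room for the fingers between the forks from x = -28 to 28 mm, down to z = -22 mm.
- upper_fork (a point): Middle of the upper of the clip's two grey forks, at x = -46 mm in the clip's frame (the lower one is at +46 mm), on the axis of the seated handpiece. Each fork is 10 mm wide along x; its slot is 25 mm wide, the floor 11 mm below this axis, the sides straight to 7 mm above it and flared to 17 mm above.
- jaw (a joint): Angle of the empty clip's sprung steel jaw, rad: 0 shut, up to 0.45 swung out. It hinges along the clip's x at y = 16, z = -26 mm; two arms (x = -34 and 34 mm) carry roller noses of 5 mm radius that overhang the slot at y = 11.5, z = 15 mm when shut. The handpiece, pressed in with about 10 N, pushes them aside; then they spring shut above it.
- handpiece: Loose straight handpiece, 180 g aluminium rod. Origin on its axis at mid body; x along the axis to the nose, z up in the rest. Body 22 mm in diameter from x = -55 to 55 mm, black collar 31 mm in diameter from -59 to -51 mm, black tail 18 mm thick to -75 mm. When home the collar meets the uphill face of the clip's upper fork; let go up to 5 mm higher, it is home too.
- nose (a point): Tip of the handpiece's steel nose, 77 mm from its origin along its x.
- rest: Fixed wooden rest, 130 x 70 mm, origin at the middle of its underside. The handpiece lies on four uprights (8 mm wide, 42 mm either way along its length, tops at 42.5 mm), its axis level at 50 mm above the bench along the rest's x, nose towards the rest's -x (roughly towards the robot). Nothing else of the rest is higher than 8 mm.
- bottle: White squeeze bottle, 54 mm across, 150 mm high, standing; leave alone. Origin under its centre.
- cup: Clear mixing cup, 72 mm across, 60 mm high, standing; leave alone. Origin under its centre.
- cast: Plaster dental cast, 75 x 65 x 32 mm; leave alone. Origin under its centre.
Mind the look-alikes: they are no part of the job. Of the things that look like the handpiece, the smaller one is meant.

How it is judged:
By the outcome, as a careful person would: the job done as asked, in the order asked, and still so for the second after the job is handed in, with the robot touching nothing.
It also fails if it takes over 56 s, if anything falls off the work surface, if the arm or the gripper's body presses on something with over 40 N, if the wrist force passes 120 N, or if a joint passes its speed limit or range.

## Working session

There is one attempt and no reset: what is moved stays moved. The work goes in short steps, Python scripts to look and compute and a shell command to move; the robot and the scene stay as the last step left them, time stands still between calls to the robot, and variables do not carry over. Pictures are saved under pics/ and viewed, at most 14 in all, crops included, and the job is handed in when it is done.

```bash
mkdir -p pics; ls; cat > h.py <<'E'
from station import *
import numpy as np, cv2
def save(n,im): cv2.imwrite('pics/'+n+'.png',im[:,:,::-1])
def pts(name,d):
    c=get_calibration(name);K=np.array(c['K']);T=np.linalg.inv(np.array(c['world_to_cam']))
    v,u=np.mgrid[:480,:640]
    P=np.stack([(u-K[0,2])*d/K[0,0],(v-K[1,2])*d/K[1,1],d],-1)
    return P@T[:3,:3].T+T[:3,3]
def plane(name,uv,z):
    c=get_calibration(name);K=np.array(c['K']);T=np.linalg.inv(np.array(c['world_to_cam']))
    r=T[:3,:3]@np.linalg.inv(K)@np.array([uv[0],uv[1],1.]);o=T[:3,3]
    return o+r*(z-o[2])/r[2]
E
python3 - <<'E'
from h import *
for n in('scene','top'):
    im,d=camera(n);save(n,im);np.save(n+'_d.npy',d);np.save(n+'_i.npy',im)
    c=get_calibration(n);print(n,np.round(np.linalg.inv(np.array(c['world_to_cam'])),2),c['K'])
o=observe();print(o['tcp_rot'],o['ee_pos'],o['grip_width'])
E
```

```text
pics
scene [[ 7.20000e-01  5.20000e-01 -4.60000e-01  1.01096e+03]
 [ 6.90000e-01 -5.40000e-01  4.80000e-01 -6.25700e+02]
 [ 1.00000e-02 -6.60000e-01 -7.50000e-01  1.11852e+03]
 [ 0.00000e+00  0.00000e+00  0.00000e+00  1.00000e+00]] [[606.61580779   0.         319.33249354]
 [  0.         606.61580779 245.68207224]
 [  0.           0.           1.        ]]
top [[-1.00000e-02 -9.90000e-01  1.20000e-01  2.64260e+02]
 [-1.00000e+00  1.00000e-02  1.00000e-02  1.82000e+00]
 [-1.00000e-02 -1.20000e-01 -9.90000e-01  1.45744e+03]
 [ 0.00000e+00  0.00000e+00  0.00000e+00  1.00000e+00]] [[607.13087174   0.         322.21959737]
 [  0.         607.13087174 251.89211991]
 [  0.           0.           1.        ]]
[[ 9.30937171e-01  3.65179256e-01 -3.06901086e-04]
 [ 3.65179333e-01 -9.30936258e-01  1.31841985e-03]
 [ 1.95754230e-04 -1.33943998e-03 -9.99999084e-01]] [ 191.66685426 -488.39901309  226.12113225] 91.86730841422046
```

View pics/top.png

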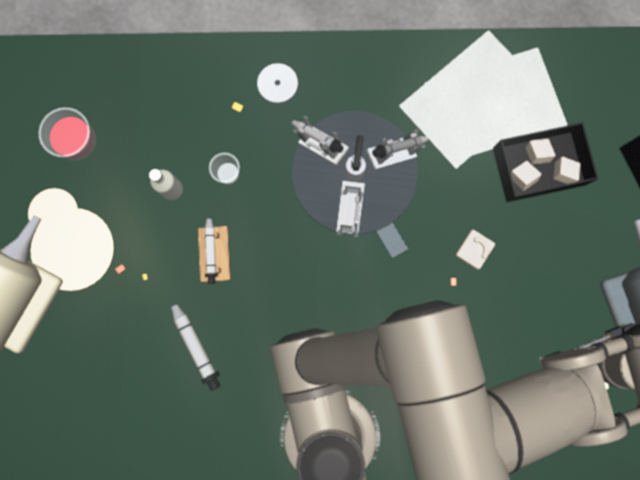

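View pics/scene.png

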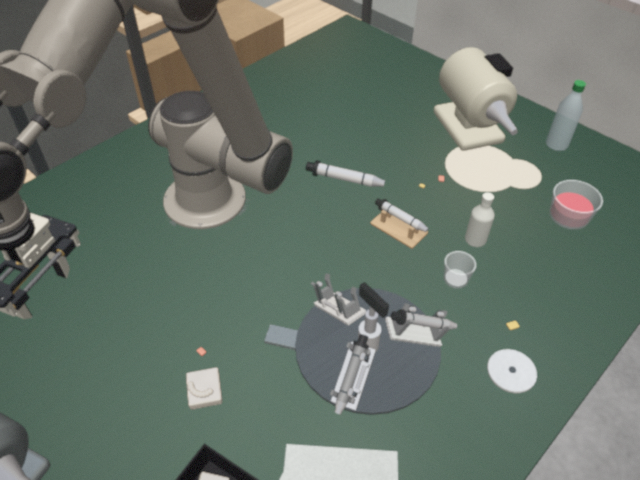

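The top view is a true plan view, with up = +x and left = +y. The empty clip is at about (350,208), the tongue at (392,240) and the handle bar runs from (355,165) to (359,140). The rest with the smaller handpiece is at (212,252), its black tail towards the robot and its nose at (209,222). The scene view agrees: empty clip (335,300), tongue (280,337), handpiece (400,215). Next I'll get metric positions.

```bash
cat > m.py <<'E'
from h import *
def line(P,name):
    c,e,_=None,None,None
    m=np.median(P[:,:3],0);q=P[:,:2]-P[:,:2].mean(0);u,s,vt=np.linalg.svd(q,full_matrices=False)
    a=q@vt[0];b=q@vt[1]
    print(name,len(P),'mean',P.mean(0).round(1),'zmax',P[:,2].max().round(1),'dir deg',np.degrees(np.arctan2(vt[0,1],vt[0,0])).round(1),'len',np.ptp(a).round(1),'wid',np.ptp(b).round(1),'mid',(P[:,:2].mean(0)+vt[0]*(a.max()+a.min())/2+vt[1]*(b.max()+b.min())/2).round(1))
if __name__=='__main__':
    for n in('top','scene'):
        im=np.load(n+'_i.npy').astype(int);d=np.load(n+'_d.npy');P=pts(n,d);g=im.sum(2)
        w=np.zeros((480,640),bool)
        if n=='top': w[100:245,285:425]=1
        else: w[260:420,260:460]=1
        line(P[w&(d>0)&(g<150)&(P[...,2]>205)&(P[...,2]<235)],n+' handle')
        disc=w&(d>0)&(abs(P[...,2]-50)<6)
        pts2=P[disc][:,:2].astype(np.float32);(c,r)=cv2.minEnclosingCircle(pts2);print('disc',np.round(c,1),r,P[disc][:,2].mean())
        w[:]=0
        if n=='top': w[200:300,185:245]=1
        else: w[185:255,360:440]=1
        hp=w&(d>0)&(P[...,2]>46)&(P[...,2]<75)
        line(P[hp],n+' hp');line(P[hp&(g<200)],n+' black')
        wood=w&(d>0)&(im[...,0]-im[...,2]>40)&(P[...,2]<20);line(P[wood],n+' wood')
        w[:]=0
        if n=='top': w[222:262,372:412]=1
        else: w[320:355,258:300]=1
        t=w&(d>0)&(P[...,2]>5)&(P[...,2]<20)&(g>200);line(P[t],n+' tongue')
        if n=='top': w[:]=0;w[175:240,330:370]=1
        else: w[:]=0;w[265:325,305:368]=1
        t=w&(d>0)&(P[...,2]>56)&(P[...,2]<185)&(g>200);line(P[t],n+' clip')
E
python3 m.py
```

```text
top handle 6 mean [588.2 -61.3 211.5] zmax 217.4 dir deg -92.0 len 6.5 wid 1.3 mid [588.3 -61.9]
disc [622.6 -68.5] 150.43992614746094 50.44413745226103
top hp 603 mean [432.7 270.8  58.2] zmax 69.4 dir deg -176.8 len 152.7 wid 30.6 mid [436.6 272.2]
top black 58 mean [370.6 267.7  58.7] zmax 69.4 dir deg 159.7 len 24.9 wid 22.8 mid [371.8 269.7]
top wood 1018 mean [434.3 269.1   8.3] zmax 19.5 dir deg -176.4 len 131.4 wid 75.4 mid [434.5 274.2]
top tongue 619 mean [ 461.3 -156.3   11.9] zmax 20.0 dir deg -150.9 len 88.5 wid 121.3 mid [ 454.8 -155.7]
top clip 1233 mean [531.3 -54.7  93.2] zmax 155.2 dir deg 173.0 len 151.5 wid 101.4 mid [535.3 -54.2]
scene handle 112 mean [623.  -72.  211.8] zmax 221.6 dir deg -6.0 len 67.0 wid 9.3 mid [622.8 -70.7]
disc [618.5  13.2] 228.77503967285156 49.519606944676866
scene hp 483 mean [435.9 270.5  56.2] zmax 67.3 dir deg 3.5 len 153.2 wid 32.7 mid [435.6 273.3]
scene black 40 mean [372.9 264.4  56.7] zmax 67.3 dir deg -19.8 len 24.9 wid 20.6 mid [375.4 267.8]
scene wood 837 mean [437.9 267.6   7.6] zmax 19.8 dir deg -6.2 len 144.8 wid 211.9 mid [437.7 333.8]
scene tongue 563 mean [ 459.3 -158.3   11.1] zmax 18.8 dir deg 22.8 len 83.0 wid 60.3 mid [ 457.3 -161. ]
scene clip 1306 mean [531.3 -59.2 103.9] zmax 162.0 dir deg -7.9 len 166.2 wid 54.0 mid [540.9 -54.3]
```

```bash
python3 -m pendant '[[60,43,42,50,-5],[60,86,84,60,-10],[60,129,125,60,-15],[60,172,167,60,-20],[60,215,209,60,-25],[60,258,251,60,-28],[60,301,293,60,-28],[60,344,334,60,-28],[60,387,376,60,-28],[60,430,418,60,-28],[60,430,418,60,-28],[60,430,418,60,-28]]'
python3 - <<'E'
from h import *
o=observe();print(o['ee_pos'],o['qpos'],o['tcp_rot'].round(3) if hasattr(o['tcp_rot'],'round') else o['tcp_rot'])
im,d=camera('wrist');save('w1',im);print(get_calibration('wrist'))
c=get_calibration('wrist');K=np.array(c['K']);M=np.array(c['mount']);R=np.array(o['tcp_rot'])
v,u=np.mgrid[:480,:640];P=np.stack([(u-K[0,2])*d/K[0,0],(v-K[1,2])*d/K[1,1],d],-1)@M[:3,:3].T+M[:3,3]
P=P@R.T+np.array(o['ee_pos'])
from m import line
k=(d>0)&(P[...,2]>205)&(P[...,2]<235)&(im.astype(int).sum(2)<200)&(np.hypot(P[...,0]-622,P[...,1]+70)<60)
if k.sum()>5: line(P[k],'handle')
E
```

```text
t: 1.6
ee_pos: [621.3, -70.9, 286.0]
tcp_rot: [[0.993, -0.114, -0.002], [-0.114, -0.993, -0.0], [-0.002, 0.0, -1.0]]
force: [-0.8, -0.2, 0.4]
grip_width: 60.2
gripper_force: 0.0
[621.3247789  -70.85574328 286.02643334] [-2.35710592e-01  5.02676077e-01  1.11005868e+00 -6.16799933e-04
  1.53042438e+00  1.44954414e+00] [[ 0.993 -0.114 -0.002]
 [-0.114 -0.993 -0.   ]
 [-0.002  0.    -1.   ]]
{'K': array([[430.0970388 ,   0.        , 319.97797282],
       [  0.        , 430.0970388 , 237.01772126],
       [  0.        ,   0.        ,   1.        ]]), 'mount': array([[-6.52029113e-04, -9.57704485e-01, -2.87752836e-01,
         7.76717254e+01],
       [ 9.99999053e-01, -2.75632572e-04, -1.34856689e-03,
        -3.24479895e-01],
       [ 1.21221450e-03, -2.87753442e-01,  9.57703757e-01,
        -1.56736691e+02],
       [ 0.00000000e+00,  0.00000000e+00,  0.00000000e+00,
         1.00000000e+00]])}
handle 2538 mean [621.9 -65.1 221.1] zmax 223.8 dir deg 173.1 len 68.1 wid 13.7 mid [621.6 -65.4]
```

View pics/w1.png

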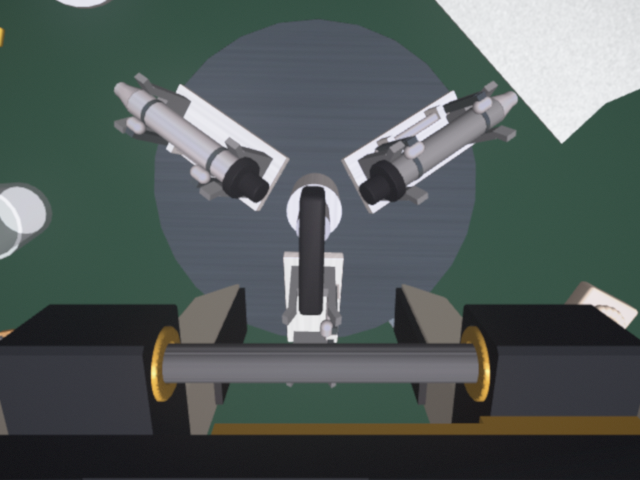

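The wrist view shows the bar running from (312,190) to (312,312), about 4 mm to the +y side of the line midway between the fingers. The clip points down the image at (313,320). I'll shift, lower and grip.

```bash
python3 -m pendant '[[60,0.5,4.5,-45,0],[60,0.5,4.5,-75,0],[60,0.5,4.5,-96,0],[60,0.5,4.5,-96,0],[10,0.5,4.5,-96,0],[10,0.5,4.5,-96,0],[10,0.5,4.5,-96,0],[10,0.5,4.5,-96,0],[10,0.5,4.5,-96,0],[10,0.5,4.5,-96,0]]' 12
```

```text
t: 2.9
ee_pos: [622.3, -66.1, 190.8]
tcp_rot: [[0.993, -0.115, 0.0], [-0.115, -0.993, 0.0], [0.0, -0.0, -1.0]]
force: [-0.1, 0.8, 0.8]
grip_width: 14.4
gripper_force: 12.0
```

```bash
python3 -m pendant '[[10,0,0,0,5],[10,0,0,0,11],[10,0,0,0,17],[10,0,0,0,23],[10,0,0,0,28],[10,0,0,0,32],[10,0,0,0,35],[10,0,0,0,35],[10,0,0,0,35],[40,0,0,0,35],[40,0,0,0,35],[40,0,0,0,35]]'
python3 -m pendant '[[60,0,0,0,0],[60,0,0,0,0],[60,0,0,40,0],[60,0,0,90,0],[60,0,0,100,0],[60,0,0,100,0]]'
python3 - <<'E'
from h import *
from m import line
o=observe();im,d=camera('wrist')
c=get_calibration('wrist');K=np.array(c['K']);M=np.array(c['mount']);R=np.array(o['tcp_rot'])
v,u=np.mgrid[:480,:640];P=np.stack([(u-K[0,2])*d/K[0,0],(v-K[1,2])*d/K[1,1],d],-1)@M[:3,:3].T+M[:3,3]
P=P@R.T+np.array(o['ee_pos'])
k=(d>0)&(P[...,2]>205)&(P[...,2]<235)&(im.astype(int).sum(2)<200)&(np.hypot(P[...,0]-622,P[...,1]+67)<60)
line(P[k],'handle');print(o['qpos'],np.degrees(np.arctan2(R[1,0],R[0,0])))
for n in('top','scene'):
    im,d=camera(n);np.save(n+'_i.npy',im);np.save(n+'_d.npy',d);save(n+'2',im)
s=cv2.resize(im[240:400,240:450],None,fx=3.5,fy=3.5,interpolation=cv2.INTER_CUBIC);save('s2c',s)
E
```

```text
t: 4.4
ee_pos: [622.3, -66.6, 190.7]
tcp_rot: [[0.88, 0.475, 0.0], [0.475, -0.88, -0.0], [-0.0, 0.0, -1.0]]
force: [0.2, 0.7, 0.7]
grip_width: 37.6
gripper_force: 0.0
t: 5.15
ee_pos: [622.3, -66.3, 291.0]
tcp_rot: [[0.88, 0.476, 0.001], [0.476, -0.88, -0.0], [0.001, 0.001, -1.0]]
force: [-0.0, -1.1, -0.5]
grip_width: 60.2
gripper_force: 0.0
handle 2189 mean [620.7 -64.5 221. ] zmax 224.0 dir deg -149.9 len 68.2 wid 13.9 mid [621.4 -64.7]
[-2.28433100e-01  5.00273227e-01  1.10089002e+00 -1.25474346e-04
  1.53945712e+00  8.46440035e-01] 28.414541253970167
```

View pics/s2c.png

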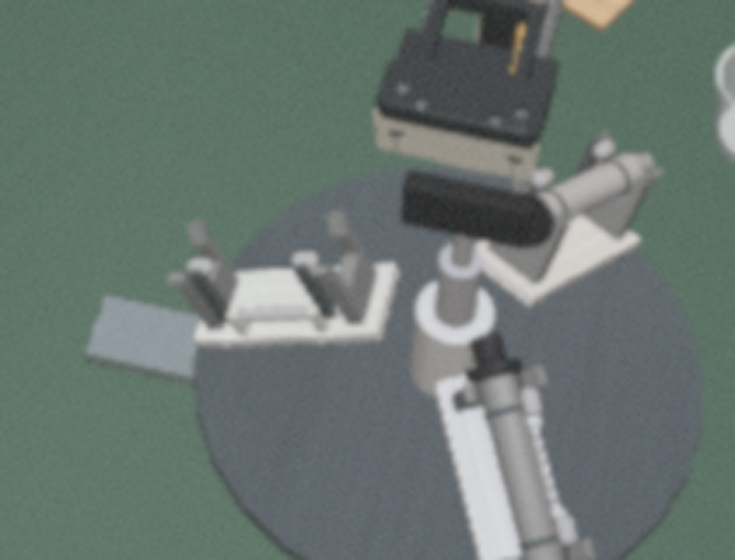

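The close-up shows the empty clip lying over the tongue. The bar is now at 30.1°, 1.7° past where I released it, so the roller pulled it into the notch. Now the handpiece.

```bash
python3 -m pendant '[[60,-25,45,0,-4],[60,-52,94,0,-8],[60,-79,143,0,-12],[60,-106,192,-10,-16],[60,-133,241,-40,-20],[60,-160,290,-70,-25],[60,-186,337,-90,-25],[60,-186,337,-90,-25],[60,-186,337,-90,-25],[60,-186,337,-90,-25]]'
cat > wr.py <<'E'
from h import *
def wcloud():
    o=observe();im,d=camera('wrist')
    c=get_calibration('wrist');K=np.array(c['K']);M=np.array(c['mount']);R=np.array(o['tcp_rot'])
    v,u=np.mgrid[:480,:640];P=np.stack([(u-K[0,2])*d/K[0,0],(v-K[1,2])*d/K[1,1],d],-1)@M[:3,:3].T+M[:3,3]
    return o,im,d,P@R.T+np.array(o['ee_pos']),P
E
python3 - <<'E'
from wr import *
from m import line
o,im,d,P,_=wcloud();save('w3',im)
print(o['ee_pos'],o['qpos'])
near=(d>0)&(np.hypot(P[...,0]-436,P[...,1]-271)<100)
k=near&(P[...,2]>46)&(P[...,2]<75);line(P[k],'hp')
k=k&(P[...,2]>56);line(P[k],'hp top')
line(P[k&(im.astype(int).sum(2)<180)],'black')
E
```

```text
t: 6.55
ee_pos: [437.1, 269.8, 201.0]
tcp_rot: [[0.998, 0.058, 0.001], [0.058, -0.998, -0.0], [0.001, 0.0, -1.0]]
force: [-0.3, 0.2, -0.1]
grip_width: 60.1
gripper_force: 0.0
[437.13434406 269.77146668 200.95742623] [ 4.03866789e-01  3.43791947e-01  1.59646473e+00 -3.90592579e-04
  1.20081160e+00  1.91686677e+00]
hp 5806 mean [437.  275.6  56.8] zmax 65.4 dir deg -177.0 len 151.4 wid 29.6 mid [434.3 275.6]
hp top 3809 mean [432.9 275.5  58.6] zmax 65.4 dir deg -176.9 len 146.2 wid 26.7 mid [431.7 275.7]
  return _methods._mean(a, axis=axis, dtype=dtype,
  ret = um.true_divide(
m.py:4: RuntimeWarning: Mean of empty slice.
  m=np.median(P[:,:3],0);q=P[:,:2]-P[:,:2].mean(0);u,s,vt=np.linalg.svd(q,full_matrices=False)
Traceback (most recent call last):
  File "m.py", line 5, in line
    a=q@vt[0];b=q@vt[1]
        ~~^^^
IndexError: index 0 is out of bounds for axis 0 with size 0
```

View pics/w3.png

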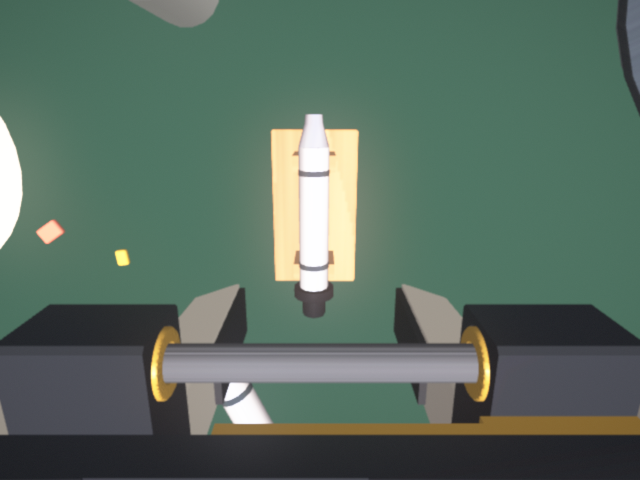

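The handpiece lies straight on the rest, nose up at (314,115), collar at (314,290), about 4 mm left of the finger midline. I'll grip 5 mm to the tail side of its centre.

```bash
python3 -m pendant '[[60,-7.5,3.5,-50,0],[60,-7.5,3.5,-100,0],[60,-7.5,3.5,-145,0],[60,-7.5,3.5,-166,0],[60,-7.5,3.5,-166,0],[18,-7.5,3.5,-166,0],[18,-7.5,3.5,-166,0],[18,-7.5,3.5,-166,0],[18,-7.5,3.5,-166,0],[18,-7.5,3.5,-166,0],[18,-7.5,3.5,-166,0]]' 10
```

```text
t: 7.98
ee_pos: [428.9, 274.3, 34.9]
tcp_rot: [[0.998, 0.06, 0.0], [0.06, -0.998, 0.0], [0.0, 0.0, -1.0]]
force: [-0.0, -1.6, 3.0]
grip_width: 21.6
gripper_force: 10.0
```

```bash
python3 -m pendant '[[18,0,0,20,0],[18,0,0,55,0],[18,0,0,100,5],[18,0,-5,145,14],[18,0,-20,185,23],[18,5,-45,205,32],[18,12,-75,210,41],[18,20,-105,210,50],[18,28,-135,210,60],[18,36,-165,210,70],[18,44,-195,210,80],[18,52,-225,210,90]]' 12
python3 -m pendant '[[18,8,-20,0,9],[18,14,-40,0,18],[18,20,-60,0,28],[18,26,-80,0,38],[18,32,-100,0,48],[18,38,-115,0,58],[18,44,-130,0,68],[18,50,-145,0,78],[18,54,-155,0,88],[18,58,-163,0,98],[18,58,-163,0,108],[18,58,-163,0,116.5]]'
python3 -m pendant '[[18,0,0,0,0],[18,0,0,0,0]]'
python3 - <<'E'
from wr import *
from m import line
o,im,d,P,Pt=wcloud();save('w4',im);print(o['qpos'],np.degrees(np.arctan2(o['tcp_rot'][1][0],o['tcp_rot'][0][0])))
k=(d>0)&(abs(Pt[...,1])<25)&(abs(Pt[...,0])<120)&(Pt[...,2]>-60)&(Pt[...,2]<40)&(im.astype(int).sum(2)>0)
Q=Pt[k]
for a in range(-20,100,10):
    q=Q[(Q[:,0]>a)&(Q[:,0]<a+10)]
    if len(q)>10: print(a,len(q),q.min(0).round(1),q.mean(0).round(1))
im,d=camera('scene');save('s4',im[180:480,200:500])
E
```

```text
t: 9.48
ee_pos: [480.5, 48.3, 244.2]
tcp_rot: [[-0.065, 0.998, -0.001], [0.998, 0.065, 0.0], [0.0, -0.001, -1.0]]
force: [-0.3, -0.1, -2.9]
grip_width: 21.2
gripper_force: 12.0
t: 10.98
ee_pos: [538.3, -113.7, 243.9]
tcp_rot: [[-0.864, -0.503, -0.002], [-0.503, 0.864, 0.001], [0.001, 0.002, -1.0]]
force: [0.5, 0.7, -1.4]
grip_width: 21.6
gripper_force: 12.0
t: 11.22
ee_pos: [538.5, -113.6, 244.4]
tcp_rot: [[-0.868, -0.496, -0.001], [-0.496, 0.868, 0.0], [0.001, 0.001, -1.0]]
force: [0.4, -0.2, -1.9]
grip_width: 21.3
gripper_force: 12.0
[-3.47269505e-01  3.76527235e-01  1.42250602e+00  1.02512811e-04
  1.34346800e+00 -2.43745423e+00] -150.24255219781344
-20 259 [-20.  -12.8 -52.5] [-18.    0.2 -25.7]
-10 1013 [-10. -13. -60.] [ -4.1   0.4 -39.1]
0 2629 [  0.  -18.5 -60. ] [  6.2   0.2 -25. ]
10 3868 [ 10. -25. -44.] [ 12.5   0.3 -21.5]
20 1719 [ 20.  -10.6 -25.7] [ 25.    0.4 -22. ]
30 1769 [ 30.  -10.4 -26.1] [ 34.9   0.5 -22. ]
40 1990 [ 40.  -10.8 -26.3] [ 45.    0.5 -22.1]
50 2062 [ 50.  -10.5 -25.8] [ 55.    0.6 -22. ]
60 1948 [ 60.  -10.1 -25.5] [ 64.8   0.6 -20.8]
70 1442 [ 70.   -7.3 -22.6] [ 74.7   0.6 -18.7]
80 223 [ 80.1  -5.1 -21.8] [ 80.8   0.7 -18.1]
```

View pics/w4.png

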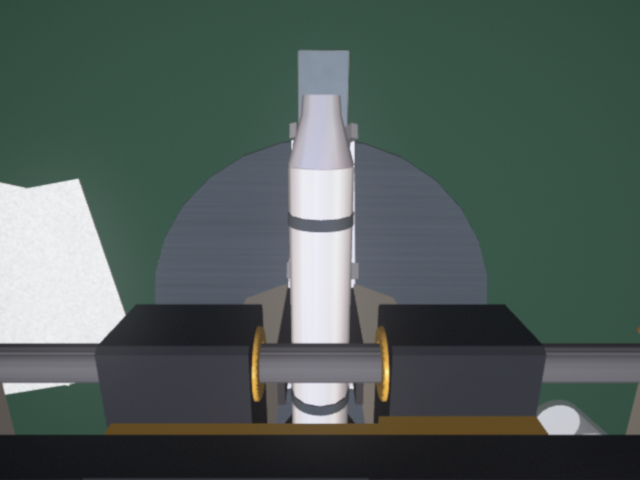

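View pics/s4.png

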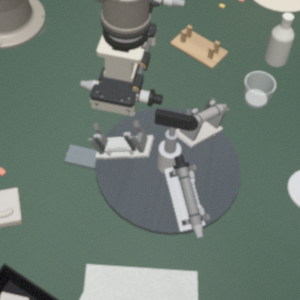

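The rod is level in the grip, nose at (322,97) and lined up over the tongue (tongue centre at about (323,75)). I'll pitch it nose-down in the fingers by lowering its tail onto the outer end of the handle bar.

```bash
python3 -m pendant '[[18,0,0,-15,0],[18,0,0,-25,0],[18,0,0,-31,0],[18,0,0,-36,0],[18,0,0,-41,0],[18,0,0,-46,0],[18,0,0,-51,0],[18,0,0,-55,0],[18,0,0,-55,0]]' 6
cat > pitch.py <<'E'
from wr import *
o,im,d,P,Pt=wcloud()
print(o['t'],np.round(o['ee_pos'],1),'yaw',np.degrees(np.arctan2(o['tcp_rot'][1][0],o['tcp_rot'][0][0])),o['force'])
k=(d>0)&(abs(Pt[...,1])<25)&(Pt[...,0]>18)&(Pt[...,0]<95)&(Pt[...,2]>-45)&(Pt[...,2]<45)
Q=Pt[k];X=[]
for a in range(18,84,6):
    q=Q[(Q[:,0]>a)&(Q[:,0]<a+6)]
    if len(q)>30:
        z=np.percentile(q[:,2],3);t=q[q[:,2]<z+1.5];X.append((a+3,t[:,1].mean(),z,np.ptp(q[:,1])));
X=np.array(X);print(X.round(1))
b=X[X[:,3]>19]; f=np.polyfit(b[:,0],b[:,2],1);th=np.arctan(f[0]);g=np.polyfit(b[:,0],b[:,1],1)
print('pitch',np.degrees(th),'axis z(tool) at x=0',f[1]+11/np.cos(th),'yaw err',np.degrees(np.arctan(g[0])),'y0',g[1],'nose x',Q[:,0].max())
E
python3 pitch.py
```

```text
t: 12.45
ee_pos: [538.5, -113.7, 189.4]
tcp_rot: [[-0.867, -0.499, -0.001], [-0.499, 0.867, 0.0], [0.001, 0.001, -1.0]]
force: [0.1, -0.4, -2.0]
grip_width: 22.0
gripper_force: 6.0
12.45 [ 538.5 -113.7  189.4] yaw -150.08279178005327 [ 0.06384643 -0.35415791 -2.01477208]
[[ 21.    0.1 -15.4  21.9]
 [ 27.    0.3 -12.6  22.1]
 [ 33.    0.4  -9.6  22.1]
 [ 39.    0.6  -6.5  21.9]
 [ 45.    0.4  -4.1  21.7]
 [ 51.    0.3  -0.5  21.9]
 [ 57.    0.3   2.5  21. ]
 [ 63.    0.4   6.4  17.2]
 [ 69.    0.4  11.5  13.2]
 [ 75.    0.2  15.9  11.7]]
pitch 26.413654530281846 axis z(tool) at x=0 -13.66836989897151 yaw err 0.11960531315592254 y0 0.277479654972829 nose x 75.46756857183051
```

The pitch measures 26°, close to the 25° wanted. I'll grip firmer, lift off and move to 45 mm out along the clip's normal.

```bash
python3 -m pendant '[[18,0,0,0,0],[18,0,0,10,0],[18,-8,-5,15,0],[18,-16,-10,10,0],[18,-22.5,-14,0,0],[18,-22.5,-14,-15,0],[18,-22.5,-14,-30,0],[18,-22.5,-14,-44.5,0],[18,-22.5,-14,-44.5,0],[18,-22.5,-14,-44.5,0]]' 20
python3 pitch.py; python3 - <<'E'
from wr import *
o,im,d,P,Pt=wcloud();save('w5',im[:330])
# clip-frame coordinates
a=np.radians(210);out=np.array([np.cos(a),np.sin(a),0]);X=out*np.cos(.4363)+[0,0,-np.sin(.4363)];Z=out*np.sin(.4363)+[0,0,np.cos(.4363)];Y=np.cross(Z,X)
C=np.array([622.2,-66.4,0])+110*out+[0,0,115]
q=(P-C)@np.stack([X,Y,Z],1)
for lo,hi in((40,52),):
    k=(d>0)&(q[...,0]>lo)&(q[...,0]<hi)&(abs(q[...,1])<40)&(q[...,2]>-12)&(q[...,2]<22)
    h,e=np.histogram(q[k][:,1],bins=np.arange(-32,33,2));print([(int(x),int(n)) for x,n in zip(e,h) if n])
    for s in(-1,1):
        t=q[k&(s*q[...,1]>8)]; print(s,len(t),t.min(0).round(1),t.max(0).round(1))
E
```

```text
t: 13.75
ee_pos: [516.6, -127.8, 145.4]
tcp_rot: [[-0.867, -0.499, 0.0], [-0.499, 0.867, -0.0], [-0.0, -0.0, -1.0]]
force: [-0.7, 0.6, -1.9]
grip_width: 21.2
gripper_force: 20.0
13.75 [ 516.6 -127.8  145.4] yaw -150.06883116221383 [-0.67726727  0.63718782 -1.89217592]
[[ 21.    0.3 -15.5  27.9]
 [ 27.    0.1 -12.5  39.2]
 [ 33.    0.4  -9.3  43.1]
 [ 39.   -0.   -6.6  43.2]
 [ 45.    0.3  -4.2  38.5]
 [ 51.    0.4  -0.9  21.8]
 [ 57.    0.4   2.   20.9]
 [ 63.    0.2   6.   17.1]
 [ 69.    0.3  11.1  13.6]
 [ 75.    0.4  15.8  11.7]]
pitch 25.749444001767483 axis z(tool) at x=0 -13.324309217054179 yaw err 0.2336405522061989 y0 0.11482538731227661 nose x 75.47155392454793
[(-28, 21), (-26, 91), (-24, 104), (-22, 155), (-20, 150), (-18, 160), (-16, 47), (12, 63), (14, 107), (16, 89), (18, 37)]
-1 728 [ 41.3 -26.4 -12. ] [ 52.  -14.6  18.6]
1 296 [42.  13.1  2.5] [52.  18.8 19. ]
```

View pics/w5.png

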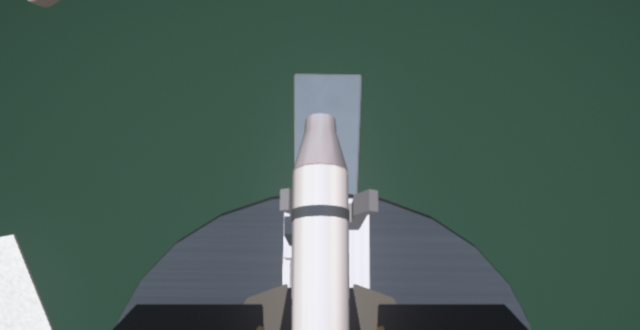

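The rod is lined up at image x≈320. The tongue (x 294–361) and the lower fork's uprights (x 280–378) are centred further right, at about 328. I'll measure that offset properly in tool coordinates.

```bash
python3 - <<'E'
from wr import *
from scipy.optimize import least_squares
o,im,d,P,Pt=wcloud();np.savez('w5.npz',im=im,d=d,P=P,Pt=Pt)
c=get_calibration('wrist');K=np.array(c['K']);M=np.array(c['mount']);tz=o['ee_pos'][2]
def ray(u,v,z): # world height z -> tool xy (tool z down)
    r=M[:3,:3]@np.array([(u-K[0,2])/K[0,0],(v-K[1,2])/K[1,1],1]);s=((tz-z)-M[2,3])/r[2];return (M[:3,3]+s*r)[:2]
I=im.astype(int)
for v in range(80,190,15):
    t=np.where((I[v,260:400,2]-I[v,260:400,0]>5)&(I[v,260:400,2]>I[v,260:400,1]-2)|(I[v,260:400].sum(1)>330))[0]+260
    a,b=ray(t.min()-.5,v,12),ray(t.max()+.5,v,12);print(v,t.min(),t.max(),'x',a[0].round(1),'ctr',((a+b)/2)[1].round(2),'w',(b-a)[1].round(1))
# disc edge: dark disc vs green
E=[]
for u in list(range(140,270,10))+list(range(390,510,10)):
    col=I[100:300,u];g=(col[:,1]-col[:,2]>8)
    r=np.where(~g)[0]
    if len(r): E.append(ray(u,100+r[0],50))
E=np.array(E)
f=least_squares(lambda p:np.hypot(E[:,0]-p[0],E[:,1]-p[1])-150,[-100,0],loss='soft_l1');print('disc ctr tool',f.x,abs(f.fun).mean())
s=cv2.resize(im[170:300,240:420],None,fx=4,fy=4,interpolation=cv2.INTER_CUBIC);save('w5c',s)
E
```

```text
80 294 361 x 94.6 ctr 5.46 w 43.2
95 294 360 x 85.5 ctr 5.18 w 43.0
110 294 360 x 76.3 ctr 5.21 w 43.4
125 294 359 x 66.9 ctr 4.92 w 43.2
140 294 359 x 57.3 ctr 4.96 w 43.6
155 294 358 x 47.5 ctr 4.66 w 43.4
170 293 358 x 37.5 ctr 4.36 w 44.5
185 292 357 x 27.3 ctr 3.71 w 44.9
disc ctr tool [-121.02219493    2.38665224] 0.4980161836591867
```

View pics/w5c.png

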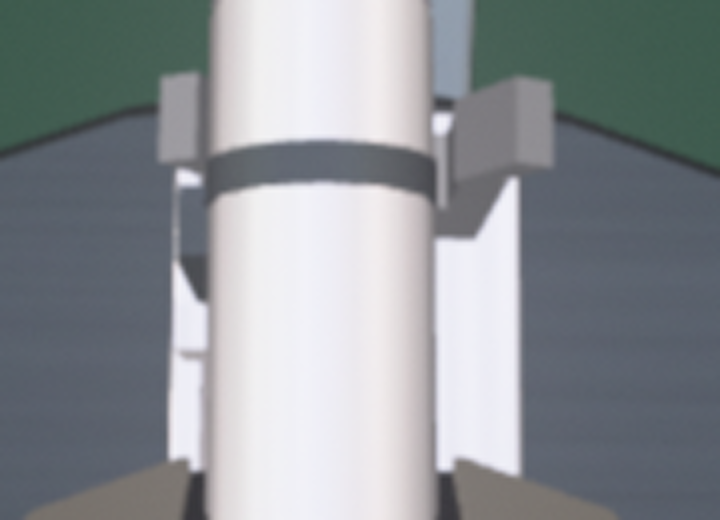

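The tongue, the disc centre and the forks agree. The clip lies about 3.4 mm to tool +y, at 209° rather than 210°. I'll correct for that and come down part way.

```bash
python3 -m pendant '[[18,-1.3,1.2,0,-0.5],[18,-2.6,2.5,0,-0.9],[18,-2.6,2.5,0,-0.9],[18,1,4.5,-8,-0.9],[18,3.7,6,-15.5,-0.9],[18,3.7,6,-15.5,-0.9],[18,3.7,6,-15.5,-0.9]]' 20
python3 pitch.py; python3 - <<'E'
from wr import *
o,im,d,P,Pt=wcloud();save('w6',im)
c=get_calibration('wrist');K=np.array(c['K']);M=np.array(c['mount']);tz=o['ee_pos'][2]
def ray(u,v,z):
    r=M[:3,:3]@np.array([(u-K[0,2])/K[0,0],(v-K[1,2])/K[1,1],1]);s=((tz-z)-M[2,3])/r[2];return (M[:3,3]+s*r)[:2]
I=im.astype(int)
for v in range(50,150,20):
    t=np.where((I[v,240:420,2]-I[v,240:420,0]>5)&(I[v,240:420,2]>I[v,240:420,1]-2)|(I[v,240:420].sum(1)>330))[0]+240
    a,b=ray(t.min()-.5,v,12),ray(t.max()+.5,v,12);print(v,t.min(),t.max(),'x',a[0].round(1),'ctr',((a+b)/2)[1].round(2),'w',(b-a)[1].round(1))
a=np.radians(209);out=np.array([np.cos(a),np.sin(a),0]);X=out*np.cos(.4363)+[0,0,-np.sin(.4363)];Z=out*np.sin(.4363)+[0,0,np.cos(.4363)];Y=np.cross(Z,X)
C=np.array(o['ee_pos']);q=(P-C)@np.stack([X,Y,Z],1)
k=(d>0)&(q[...,0]>25)&(q[...,0]<75)&(abs(q[...,1])>12)&(abs(q[...,1])<40)&(q[...,2]<10)&(q[...,2]>-20)
for s in(-1,1):
    t=q[k&(s*q[...,1]>0)]; print(s,len(t),t.min(0).round(1),t.max(0).round(1))
E
```

```text
t: 14.78
ee_pos: [519.9, -121.7, 129.6]
tcp_rot: [[-0.874, -0.485, -0.0], [-0.485, 0.874, 0.0], [0.0, 0.0, -1.0]]
force: [0.1, -0.4, -3.2]
grip_width: 21.3
gripper_force: 20.0
14.775 [ 519.9 -121.7  129.6] yaw -150.97612765611595 [ 0.05225691 -0.4016688  -3.23656527]
[[ 21.    0.2 -15.5  31.8]
 [ 27.    0.3 -12.5  39. ]
 [ 33.    0.3  -9.6  38.5]
 [ 39.    0.4  -6.5  45.1]
 [ 45.    0.2  -4.   45.1]
 [ 51.    0.3  -0.8  38.2]
 [ 57.    0.3   2.   20.9]
 [ 63.    0.1   6.1  17.1]
 [ 69.    0.2  11.   13.6]
 [ 75.    0.4  15.6  11.7]]
pitch 25.852823841716212 axis z(tool) at x=0 -13.37066819764952 yaw err 0.1369449112685308 y0 0.18574225899853997 nose x 75.47694027397316Traceback (most recent call last):
  File "<stdin>", line 9, in <module>
    return umr_minimum(a, axis, None, out, keepdims, initial, where)
ValueError: zero-size array to reduction operation minimum which has no identity
```

View pics/w6.png

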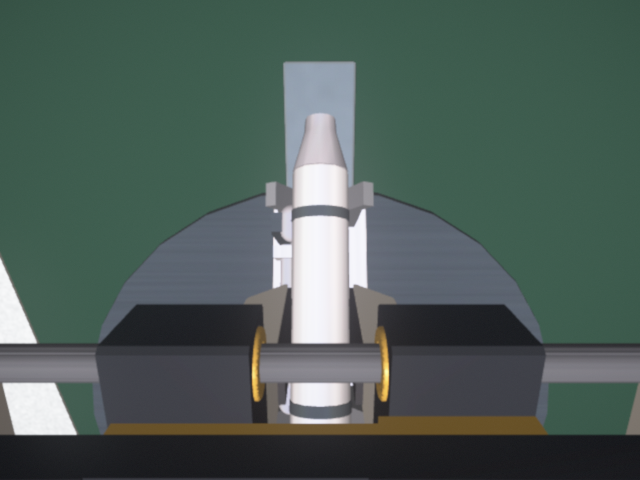

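The view is symmetric now. The fork's outer edges at 266 and 374 and the tongue at 284–355 are both centred on the rod at 320, and the jaw nose is at (287,220). Pressing in along the clip's normal.

```bash
python3 -m pendant '[[18,0,0,0,0],[18,1.5,0.8,-3.6,0],[18,3,1.6,-7.2,0],[18,4.4,2.5,-10.9,0],[18,5.9,3.3,-14.5,0],[18,7.4,4.1,-18.1,0],[18,8.9,4.9,-21.7,0],[18,9.6,5.3,-23.6,0],[18,9.6,5.3,-23.6,0],[18,9.6,5.3,-23.6,0]]' 40
python3 pitch.py | tail -1
```

```text
t: 16.12
ee_pos: [529.8, -116.8, 106.3]
tcp_rot: [[-0.875, -0.485, 0.001], [-0.485, 0.875, -0.0], [-0.0, -0.001, -1.0]]
force: [0.8, -0.1, -2.3]
grip_width: 21.3
gripper_force: 40.0
pitch 12.660648452333719 axis z(tool) at x=0 -8.219809698901143 yaw err -10.577627763544156 y0 2.816968177857722 nose x 75.48057986518666
```

```bash
python3 -m pendant '[[18,0.3,0.2,-0.7,0],[18,0.6,0.3,-1.4,0],[18,0.8,0.4,-2,0],[18,0.8,0.4,-2,0],[18,0.8,0.4,-2,0]]' 40
python3 - <<'E'
from wr import *
o,im,d,P,Pt=wcloud()
i2,_=camera('scene')
a=cv2.resize(i2[250:370,250:390],(700,600),interpolation=cv2.INTER_CUBIC);save('s7',a)
Q=Pt[(d>0)&(abs(Pt[...,1])<6)];
for x in range(21,60,6):
    q=Q[(Q[:,0]>x)&(Q[:,0]<x+6)];print(x+3,np.percentile(q[:,2],3).round(1))
E
```

```text
t: 16.8
ee_pos: [530.4, -116.2, 104.4]
tcp_rot: [[-0.874, -0.485, 0.0], [-0.485, 0.874, -0.0], [-0.0, -0.0, -1.0]]
force: [-1.0, -0.6, 1.3]
grip_width: 21.1
gripper_force: 40.3
24 -106.1
30 -82.7
36 -9.1
42 -6.3
48 -3.3
54 -0.4
60 2.4
```

View pics/s7.png

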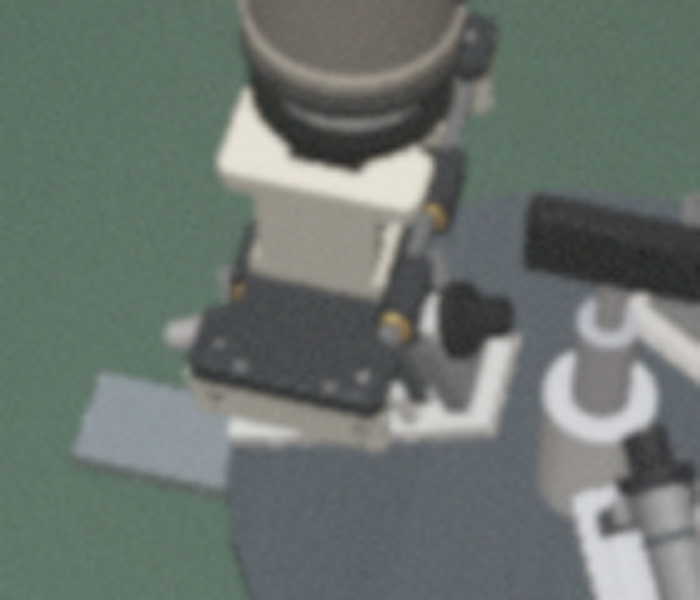

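```bash
python3 -m pendant '[[18,0.2,0.1,-0.5,0],[18,0.4,0.2,-0.9,0],[18,0.4,0.2,-0.9,0],[18,0.4,0.2,-0.9,0]]' 40
python3 -m pendant '[[32,0,0,0,0],[32,0,0,0,0],[32,0,0,0,0],[32,0,0,0,0],[32,0,0,10,0],[36,0,0,30,0],[40,0,0,60,0],[40,0,0,100,0],[40,0,0,150,0],[40,0,0,190,0],[40,0,0,190,0],[40,0,0,190,0]]' 40
python3 - <<'E'
from wr import *
o,im,d,P,Pt=wcloud();save('w8',im);np.savez('w8.npz',d=d,P=P)
i2,_=camera('scene');save('s8',cv2.resize(i2[250:370,250:390],(700,600),interpolation=cv2.INTER_CUBIC))
E
```

```text
t: 17.4
ee_pos: [530.5, -116.2, 104.1]
tcp_rot: [[-0.874, -0.485, -0.0], [-0.485, 0.874, -0.001], [0.0, -0.001, -1.0]]
force: [-3.5, -2.0, 9.1]
grip_width: 21.0
gripper_force: 40.5
t: 18.9
ee_pos: [530.3, -115.7, 292.8]
tcp_rot: [[-0.874, -0.485, -0.001], [-0.485, 0.874, 0.0], [0.0, 0.001, -1.0]]
force: [-0.4, -0.7, -0.3]
grip_width: 40.4
gripper_force: 0.0
```

View pics/w8.png

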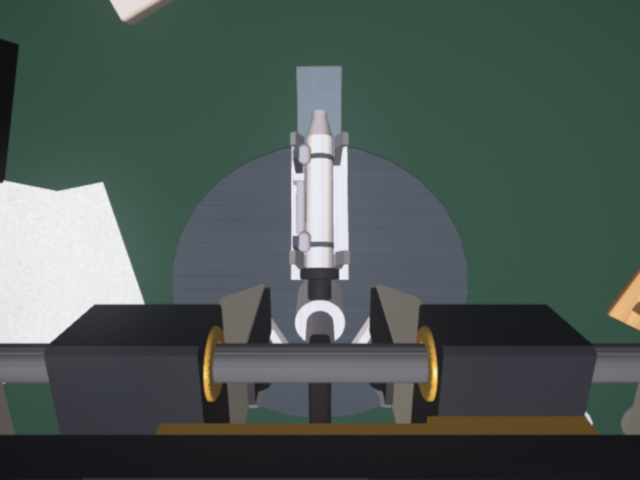

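Released. The rod lies in both forks with the jaw noses over it at (304,153) and (304,240), and the collar at (320,273) just uphill of the upper fork. A quick check of depth and gap in numbers.

```bash
python3 - <<'E'
import numpy as np
f=np.load('w8.npz');P=f['P'];d=f['d']
a=np.radians(209);out=np.array([np.cos(a),np.sin(a),0]);X=out*np.cos(.4363)+[0,0,-np.sin(.4363)];Z=out*np.sin(.4363)+[0,0,np.cos(.4363)];Y=np.cross(Z,X)
R=np.stack([X,Y,Z],1)
C=np.array([622.2,-66.4,0])+np.array([-.485,.874,0])*2*0.8+110*out+[0,0,115]
q=(P-C)@R;k=(d>0)&(abs(q[...,0])<100)&(abs(q[...,1])<35)&(q[...,2]>-30);q=q[k]
for x in range(-75,85,5):
    t=q[(q[:,0]>=x)&(q[:,0]<x+5)]
    if len(t)<5: continue
    m=t[abs(t[:,1])<3];w=t[(t[:,2]>3)&(abs(t[:,1])>10.5)];j=t[(t[:,1]>3)&(t[:,1]<14)]
    print(x,'top z',np.median(m[:,2]).round(1) if len(m) else None,'side y',(w[:,1].min().round(1),w[:,1].max().round(1),w[:,2].max().round(1)) if len(w) else None,'jaw z',j[:,2].max().round(1) if len(j) else None)
E
```

```text
-75 top z 8.0 side y (np.float64(-34.5), np.float64(34.2), np.float64(173.5)) jaw z 8.4
-70 top z 7.8 side y None jaw z 8.7
-65 top z 7.8 side y (np.float64(-12.7), np.float64(13.9), np.float64(10.3)) jaw z 15.1
-60 top z 14.4 side y (np.float64(-14.3), np.float64(14.8), np.float64(11.8)) jaw z 14.8
-55 top z 11.8 side y (np.float64(-21.4), np.float64(22.3), np.float64(17.0)) jaw z 14.7
-50 top z 9.7 side y (np.float64(-22.2), np.float64(22.5), np.float64(18.3)) jaw z 11.5
-45 top z 9.7 side y (np.float64(-22.1), np.float64(22.5), np.float64(19.3)) jaw z 16.9
-40 top z 9.8 side y (np.float64(10.5), np.float64(20.8), np.float64(20.3)) jaw z 20.3
-35 top z 10.1 side y (np.float64(10.5), np.float64(20.3), np.float64(20.5)) jaw z 20.5
-30 top z 9.9 side y (np.float64(10.5), np.float64(20.4), np.float64(21.1)) jaw z 21.1
-25 top z 9.7 side y None jaw z 10.6
-20 top z 9.8 side y None jaw z 10.6
-15 top z 9.8 side y None jaw z 10.8
-10 top z 9.7 side y None jaw z 10.5
-5 top z 9.8 side y None jaw z 10.3
0 top z 9.7 side y None jaw z 9.8
5 top z 9.7 side y None jaw z 10.6
10 top z 9.7 side y None jaw z 10.1
15 top z 9.8 side y None jaw z 10.4
20 top z 9.8 side y None jaw z 10.0
25 top z 10.0 side y (np.float64(10.8), np.float64(16.3), np.float64(19.8)) jaw z 19.8
30 top z 10.0 side y (np.float64(10.7), np.float64(21.1), np.float64(21.0)) jaw z 21.0
35 top z 10.1 side y (np.float64(10.8), np.float64(20.1), np.float64(20.2)) jaw z 20.2
40 top z 9.6 side y (np.float64(-21.5), np.float64(22.6), np.float64(19.7)) jaw z 18.5
45 top z 9.7 side y (np.float64(-21.6), np.float64(22.6), np.float64(18.8)) jaw z 10.8
50 top z 9.3 side y (np.float64(-21.7), np.float64(22.7), np.float64(18.5)) jaw z 10.3
55 top z 8.5 side y None jaw z 9.2
60 top z 7.0 side y None jaw z 7.4
65 top z 5.9 side y None jaw z 5.9
70 top z 4.8 side y None jaw z 5.7
75 top z 4.4 side y None jaw z 1.9
```

View pics/s8.png

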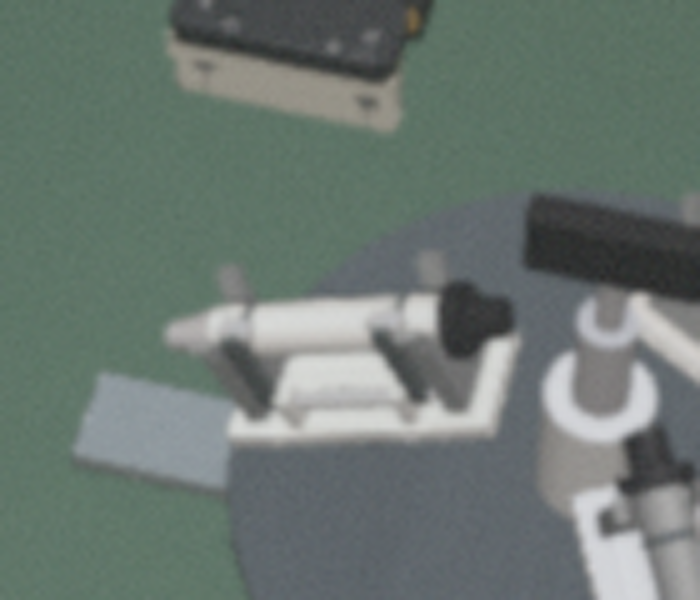

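The rod is parallel to the clip along its whole length. The collar sits about 2 mm above the upper fork, inside the 5 mm allowed, and the jaw noses are shut above the rod (tops at z≈20 mm). The rack is still over the tongue and the gripper is clear, so I'm handing in.

```bash
python3 -c "
from station import *
print(finish_job())"
```

```text
the job is handed in; nothing more can be done
None
```

The job is handed in: the rack is in its notch over the tongue, and the handpiece lies home in both forks with the jaw shut over it and its collar about 2 mm above the upper fork; I never touched the bottle, cup or cast, and it took about 19 s of the 56 s allowed.

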